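Load a ball-mill block and snap its stopper lid on

ROBOT

A 7-joint arm with a two-finger parallel gripper is mounted at the origin on the work surface. World frame = base frame: x ahead of the robot, y to its left, z up, the work surface at z = 0. Lengths are in m, angles in degrees, forces in N, time in s.
With the tool pointing down it reaches from about 0.35 to 0.775 m from the base axis. Payload 3.1 kg.
Tool frame: the origin (TCP) lies on the centre line of the jaws, within the pads' length; the fingertips stand 17 mm ahead of it and the grasp point (between the pads) lies 2 mm behind it (robot.tip_reach is the distance from the TCP to the fingertips, in m); z points along the fingers, y is the direction in which the jaws open and shut (so a half turn about z gives the same grasp; the last joint's range is limited). The gripper opens to 85 mm and grips with 20 to 120 N. Pads are 22 mm wide; open, the fingers measure 114 mm over their backs; the gripper's body (76 mm by 85 mm) begins 54 mm behind the grasp point. The pads swing forward as they close: fully open they stand 13 mm farther back than shut.
Start: joints at [-78.306, 17.813, 0.802, 86.603, -0.252, 75.585, -1.558], TCP at [0.134, 0.533, 0.221] pointing down, gripper open.
Joint ranges: [-154.91, 154.91], [-16.99, 109.72], [-72.82, 74.43], [7.12, 147.25], [-82.49, 262.49], [11.32, 116.49], [-174.64, 174.64]. Speed limits (degrees/s): [159.86, 159.86, 180, 180, 180, 180, 180].

INTERFACE

Orientations are given as [roll, pitch, yaw] about the fixed x, y, z axes, in that order (R = Rz(yaw) Ry(pitch) Rx(roll)).
In Python, from station import robot, fingers, vision, workorder, recognise gives the robot as it stands. Calls block until the motion is done:
- robot.move_to(position, orientation): joint-space move of the TCP to a pose.
- robot.line_to(position, orientation=None, velocity=0.15, f_stop=None): straight line of the TCP; orientation=None keeps the orientation; velocity is the mean speed in m/s. With f_stop (N) it stops when the force on the tool has changed by that much, and returns True; else False.
- robot.move_j(angles): joint-space move.
- fingers.gripper_to(opening, force=None): opening from 0.0 (shut) to 1.0 (fully open); force is the grip in N (None keeps the last); returns when the fingers have stopped.
- robot.pause(seconds).
- robot.inverse_kinematics(position, orientation): joint angles nearest the present ones, or None.
- vision.grab_frame(name): name is "scene" or "top" or "wrist"; returns the picture (480x640x3 uint8, red, green, blue); there is no depth.
- vision.calibration(name): a dict with "mtx" (3x3 intrinsics, pixels), "extrinsics" (4x4, takes a point from world to camera coordinates); the wrist camera has in their place "T_tool_cam" (4x4, takes a point from camera to tool coordinates, whose origin is the TCP and whose axes are the flange's). Camera axes: x right, y up, looking along -z (the intrinsics and any distortion apply to the point x, -y, -z); pixel columns grow to the right and rows downward; lengths in m; the calibration is good to about 2 mm. A picture is of the moment at which its call begins: read the wrist's pose just before it. calibration takes no time and is no camera call.
A pose or a line that the arm cannot do raises robot.PlanningError and nothing moves.
- workorder.close_job(): hands the job in, once; it reports no verdict.
Trained networks look in the newest picture that a camera, given by its name, has taken for a name from the list of things; names that differ only in an ending like _2 or _b are one class to them, and where a whole thing is asked for, a point or a joint stands for the part that bears it (a point fixed in the world has none). Each returns a list of dicts, best first, with "p" (0 to 1); they miss things now and then, are a little off and sometimes report something else, mostly with a low value. They report only what shows in the picture. A call takes as long as a camera call.
- recognise(label, camera): "rect" ([centre column, centre row, width, height] in pixels, round what is visible of it).
Readings, each from a call of its own:
- robot.current_time_s(): time.
- robot.current_joint_positions(): joint angles.
- robot.current_dq(): joint speeds.
- robot.current_joint_torque(): joint torques, N m.
- robot.current_tool_pos(): TCP position.
- robot.current_eef_rot(): TCP orientation.
- robot.current_contact_force(): force on the tool from outside, world axes, zero at the start.
- robot.current_torque(): the same for the moment, N m.
- robot.current_finger_gap(): opening from 0.0 (shut) to 1.0 (fully open).
Only numpy, scipy, OpenCV 4.12 (cv2) and the standard library are available. Lean on these libraries where they do the work, as an engineer would, in place of code of your own. Each camera call takes 0.05 s, during which the arm holds its last target. There are 200 camera calls.

TASK

Get the three-well ball-mill block ready for a run: put one large steel ball into each well (the small ball stays in the rack), then set the white stopper lid on the block and press it straight down until both end clips snap over it and it sits fully home. Do not let go: finish still pressing the lid firmly down, and leave the agar plates, vials and jar where they stand.

Things in the scene. Friction and masses are not known exactly. Their poses are not given: they have to be found in the camera images.
- block: Aluminium ball-mill block on a dark steel loading plate fixed to the bench (plate 186 x 66 x 4). Origin: centre of the underside, on the bench. x along the row of three wells, y across, z up. Block 126 (x) x 58 (y), its top face 50 above the bench. A 24-wide sprung steel clip stands at each end (x = +70 and -70), its top 66 above the bench.
- well0 (a point): Centre of the mouth of well 0, on the block's top face at block x = -42. Round well, 32 across, 42 deep, flat floor; wells are 42 apart.
- well1 (a point): Centre of the mouth of well 1, on the block's top face at block x = 0. Round well, 32 across, 42 deep, flat floor; wells are 42 apart.
- well2 (a point): Centre of the mouth of well 2, on the block's top face at block x = 42. Round well, 32 across, 42 deep, flat floor; wells are 42 apart.
- seat0 (a point): Where the centre of a large ball lies when it rests in the middle of well 0, 29.5 below the mouth (a ball has 3.5 of play sideways).
- seat1 (a point): Where the centre of a large ball lies when it rests in the middle of well 1, 29.5 below the mouth (a ball has 3.5 of play sideways).
- seat2 (a point): Where the centre of a large ball lies when it rests in the middle of well 2, 29.5 below the mouth (a ball has 3.5 of play sideways).
- block_top (a point): Centre of the block's top face; its axes are the block's. The origin of the lid lies here when the lid is home.
- clip_a (a joint): Sprung clip at the block's +x end, hinged near its foot, rad: 0 at rest (leaning against its stop), grows as its nose is pushed outward; about 0.07 while the lid's edge passes the nose. Its nose reaches 3 over the edge of a lid that is home, with 0.8 of free play above the lid; above the nose a ramp 25 degrees off upright leads in, catching lids up to 4 off lengthwise.
- clip_b (a joint): The same clip at the -x end. Pushing the lid down past both clips takes at most about 8 to 18 N over some 6 mm of travel, beginning when the lid's plate is about 7 above the block's top; just before home (0.8 above) both clips spring back and the force drops to nothing; then the lid meets the block's rigid top.
- lid: White plastic stopper lid, 160 g: plate 132 (x) x 58 (y) x 6 with bevelled ends, three black rubber plugs below it (28 across, 10 long, tapered tips, 42 apart along x, they enter the wells), and on top a straight grip bar. Origin: centre of the plate's underside, between the plugs; z up. At the start it stands on its plugs on the bench, so its origin is 10 above the bench. It fits the block either way round, x along the block's x.
- lid_grip (a point): Point on the lid's grip bar, 28 above the plate's underside. The bar is 56 long (lid x), 20 wide (lid y) and rises from 6 to 38 above the plate's underside: pinch it across its 20 mm width from above.
- rack: Grey plastic ball rack fixed to the bench, a bar 150 (x) x 26 (y) x 14 high with four round seats (12 across) in a row at x = -60, -20, 20, 60. Origin: centre of its underside. Each seat holds one ball; a seated large ball's centre is 25 above the bench, the small one's 19.
- ball0_center (a point): Centre of a large steel grinding ball, 25 in diameter, 64 g, in one of the rack's seats at the start. The three large balls are alike.
- ball1_center (a point): Centre of a large steel grinding ball, 25 in diameter, 64 g, in one of the rack's seats at the start. The three large balls are alike.
- ball2_center (a point): Centre of a large steel grinding ball, 25 in diameter, 64 g, in one of the rack's seats at the start. The three large balls are alike.
- small_ball_center (a point): Centre of the small steel ball, 16 in diameter, 17 g, in one of the rack's seats; it stays there.
- plates: Bystander: stack of three agar plates with dark red agar, 92 across, 48 high. Origin: centre of the underside.
- vial_a: Bystander: glass vial with a white cap, 26 across, 60 high. Origin: centre of the underside.
- vial_b: Bystander: a second vial like it.
- jar: Bystander: specimen jar with a yellow screw lid, 60 across, 55 high. Origin: centre of the underside.

How it is judged:
By the outcome, as a careful person would: the job done as asked, in the order asked, and still so for the second after the job is handed in, while the arm keeps its last pose, push and grip.
It also fails if it takes over 69 s, if anything falls off the work surface, if the arm or the gripper's body presses on something with over 40 N, if the wrist force passes 120 N, or if a joint passes its speed limit or range.

## Working session

There is one attempt and no reset: what is moved stays moved. The work goes in short steps, each a Python script; the robot and the scene stay as the last script left them, time stands still between calls to the robot, and variables do not carry over. Pictures are saved under pics/ and viewed, about 8 in all and at most 12, crops included, and the job is handed in when it is done.

```bash
mkdir -p pics; ls; python3 - <<'E'
from station import robot, fingers, vision, workorder, recognise
import cv2, numpy as np
for c in ("top","scene"):
    im=vision.grab_frame(c); cv2.imwrite(f"pics/{c}0.png",im[:,:,::-1])
    k=vision.calibration(c); print(c,{a:np.round(np.array(b),4).tolist() for a,b in k.items()})
    for n in ["block","lid","rack","lid_grip","ball0_center","small_ball_center","plates","vial_a","jar"]:
        print(n,[(round(d['p'],2),np.round(d['rect'],1).tolist()) for d in recognise(n,c)][:5])
print({a:np.round(np.array(b),4).tolist() for a,b in vision.calibration("wrist").items()})
print(robot.current_time_s(),robot.current_eef_rot(),robot.current_tool_pos())
E
```

```text
pics
top {'mtx': [[552.3491, 0.0, 323.0954], [0.0, 552.3491, 245.8572], [0.0, 0.0, 1.0]], 'extrinsics': [[-0.0125, -0.9996, -0.0252, 0.0307], [0.9965, -0.0145, 0.0822, -0.5716], [-0.0826, -0.0241, 0.9963, -0.8747], [0.0, 0.0, 0.0, 1.0]]}
block [(0.69, [320.5, 256.1, 41.3, 110.8])]
lid [(0.72, [495.8, 267.6, 39.9, 78.5]), (0.22, [184.8, 291.4, 20.9, 94.8])]
rack [(0.59, [184.3, 291.1, 22.8, 93.5])]
lid_grip [(0.71, [497.6, 271.2, 35.7, 81.1])]
ball0_center [(0.66, [179.6, 325.2, 17.6, 19.0])]
small_ball_center [(0.6, [181.7, 299.5, 8.5, 7.7])]
plates []
vial_a [(0.91, [414.6, 160.2, 19.3, 25.5]), (0.76, [444.7, 144.8, 22.6, 21.6])]
jar [(0.79, [220.8, 145.3, 46.8, 45.2])]
scene {'mtx': [[619.9673, 0.0, 322.6258], [0.0, 619.9673, 221.066], [0.0, 0.0, 1.0]], 'extrinsics': [[-0.7685, 0.6397, 0.0121, 0.4344], [-0.5044, -0.6173, 0.6037, 0.2447], [0.3937, 0.4579, 0.7971, -1.303], [0.0, 0.0, 0.0, 1.0]]}
block [(0.69, [339.9, 249.1, 107.7, 89.1])]
lid [(0.98, [254.3, 149.0, 73.3, 42.4]), (0.47, [371.2, 216.8, 17.7, 17.5])]
rack [(0.84, [454.2, 329.7, 76.6, 61.2])]
lid_grip [(0.62, [337.3, 252.1, 110.0, 82.3]), (0.57, [255.1, 148.2, 72.5, 47.7]), (0.26, [450.4, 328.0, 15.9, 15.6]), (0.24, [370.8, 216.3, 15.7, 17.5])]
ball0_center [(0.63, [483.0, 297.8, 14.3, 16.6])]
small_ball_center []
plates [(0.74, [231.1, 314.8, 63.9, 64.4]), (0.7, [334.6, 250.5, 104.1, 84.4])]
vial_a [(0.97, [180.2, 222.2, 20.6, 29.5]), (0.87, [210.8, 232.7, 19.1, 36.0]), (0.46, [480.4, 300.9, 13.7, 17.1])]
jar [(0.59, [313.8, 375.9, 44.5, 51.1])]
{'mtx': [[363.2053, 0.0, 322.6084], [0.0, 363.2053, 240.9118], [0.0, 0.0, 1.0]], 'T_tool_cam': [[-0.0001, 0.9454, 0.326, 0.0838], [1.0, -0.0001, 0.0004, -0.0018], [0.0005, 0.326, -0.9454, -0.1521], [0.0, 0.0, 0.0, 1.0]]}
1.0 [1.79998856e+02 2.15276684e-03 1.65923974e+02] [0.13379968 0.53350109 0.22139604]
```

View pics/top0.png

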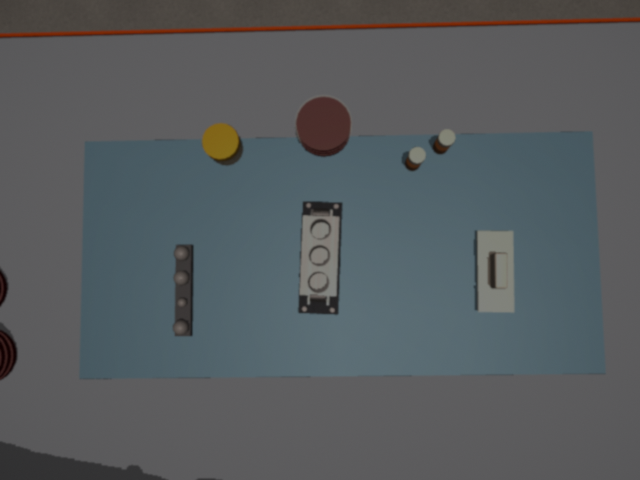

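View pics/scene0.png

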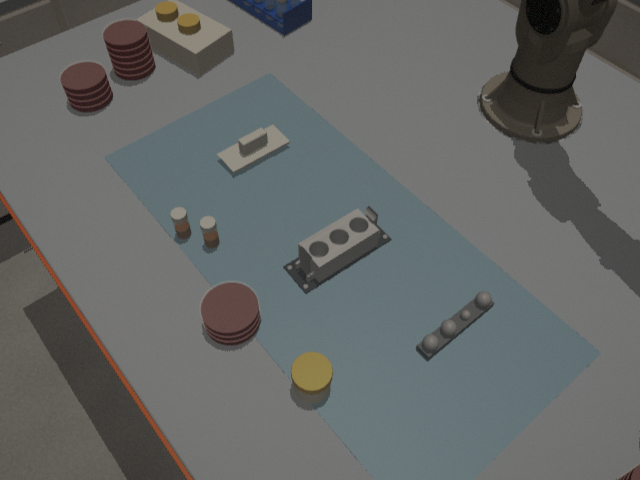

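The top view shows the rack at about (184,290), with large balls at rows 253, 278 and 327 and the small one at row 303. The block is at (320,257) and the lid at (496,271), with their long axes close to world x. The scene view agrees.

```bash
cat > h.py <<'E'
from station import robot, fingers, vision, workorder, recognise
import cv2, numpy as np
from scipy.spatial.transform import Rotation as R
def campose(c,pose=None):
    k=vision.calibration(c)
    if c=="wrist":
        p,r=pose; T=np.eye(4); T[:3,:3]=R.from_euler('xyz',r,degrees=True).as_matrix(); T[:3,3]=p
        return np.array(k["mtx"]),T@np.array(k["T_tool_cam"])
    return np.array(k["mtx"]),np.linalg.inv(np.array(k["extrinsics"]))
def p2w(uv,z,c,pose=None):
    K,T=campose(c,pose); d=np.linalg.inv(K)@[uv[0],uv[1],1]; d=T[:3,:3]@(d*[1,-1,-1])
    return T[:3,3]+d*(z-T[2,3])/d[2]
def w2p(p,c,pose=None):
    K,T=campose(c,pose); q=T[:3,:3].T@(np.asarray(p)-T[:3,3]); q=K@(q*[1,-1,-1]); return q[:2]/q[2]
def look(name):
    pose=(np.array(robot.current_tool_pos()),np.array(robot.current_eef_rot()))
    im=vision.grab_frame("wrist"); cv2.imwrite(f"pics/{name}.png",im[:,:,::-1]); np.save(f"pics/{name}.npy",np.array(pose)); return im,pose
E
python3 - <<'E'
from h import *
np.set_printoptions(precision=4,suppress=True)
for n,uv,z in [("ballA",(181.5,253.5),.025),("ballB",(181.5,278.5),.025),("small",(181.7,302.5),.019),("ballC",(180.5,327.5),.025),
 ("w2",(320.5,230),.05),("w1",(319.5,255.5),.05),("w0",(318.5,281.5),.05),("lid",(495.5,271.5),.016),("grip",(501,270.5),.048),("jar",(220.8,141),.055),("plates",(323.5,124),.048)]:
    print(n,p2w(uv,z,"top"))
for n,uv,z in [("ballC",(483.5,299.5),.025),("ballA",(430.5,342),.025),("w1",(339.5,237),.05),("w0",(359,225.5),.05),("lidgrip",(253,139),.045)]:
    print(n,p2w(uv,z,"scene"))
print(robot.tip_reach)
E
```

```text
ballA [0.5627 0.2544 0.025 ]
ballB [0.522  0.2541 0.025 ]
small [0.483  0.2551 0.019 ]
ballC [0.4429 0.255  0.025 ]
w2 [0.5951 0.0261 0.05  ]
w1 [0.5547 0.0282 0.05  ]
w0 [0.5137 0.0302 0.05  ]
lid [ 0.5268 -0.2561  0.016 ]
grip [ 0.5273 -0.2556  0.048 ]
jar [0.7405 0.1841 0.055 ]
plates [0.7671 0.0192 0.048 ]
ballC [0.4469 0.2584 0.025 ]
ballA [0.5657 0.2566 0.025 ]
w1 [0.5571 0.033  0.05  ]
w0 [0.5161 0.0357 0.05  ]
lidgrip [ 0.5325 -0.2455  0.045 ]
0.017
```

```bash
python3 - <<'E'
from h import *
np.set_printoptions(precision=4,suppress=True)
for n,p,y in [("rack",(0.503,0.255,0.18),180),("block",(0.555,0.03,0.22),177)]:
    robot.move_to(p,[180,0,y]); im,pose=look("w_"+n)
    print(n,robot.current_time_s(),robot.current_joint_positions(),pose)
    for l in (["ball0_center","small_ball_center","rack"] if n=="rack" else ["block"]):
        for d in recognise(l,"wrist")[:5]: print(l,round(d['p'],2),np.round(d['rect'],1),p2w(d['rect'][:2],{"s":.019,"b":.025,"r":.014}[l[0]] if l!="block" else .05,"wrist",pose))
E
python3 -c "
import cv2,numpy as np
cv2.imwrite('pics/both.png',cv2.resize(np.vstack([cv2.imread('pics/w_rack.png'),cv2.imread('pics/w_block.png')]),(400,600),interpolation=cv2.INTER_AREA))"
```

```text
rack 2.75 [-41.1044  21.2008  16.6872  88.7483  -6.3765  70.9764  66.7702] (array([0.5022, 0.2568, 0.18  ]), array([ 179.9345,   -0.0323, -179.8518]))
ball0_center 0.65 [321.4 148.1  31.8  30.7] [0.443  0.2539 0.025 ]
rack 0.92 [319.5 198.9  32.8 148.5] [0.4879 0.2522 0.014 ]
block 3.8833 [-22.3488  19.2492  23.135   86.5207  -7.8021  75.8772  88.8216] (array([0.5547, 0.0329, 0.2195]), array([179.8743,  -0.0602, 177.1908]))
block 0.88 [319.6 196.8  67.  188.1] [0.5391 0.0293 0.05  ]
```

View pics/w_rack.png

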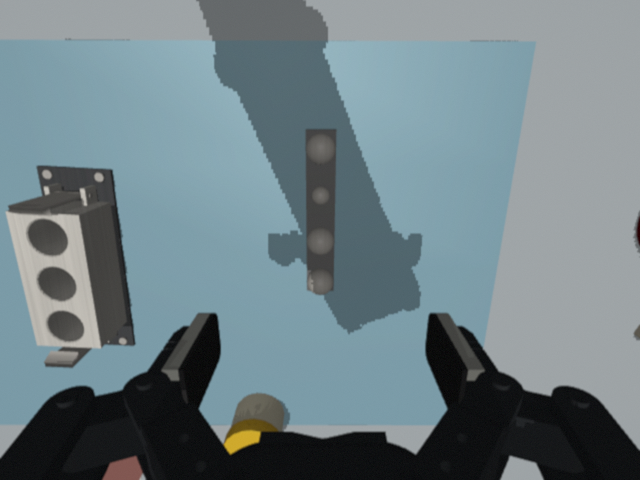

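View pics/w_block.png

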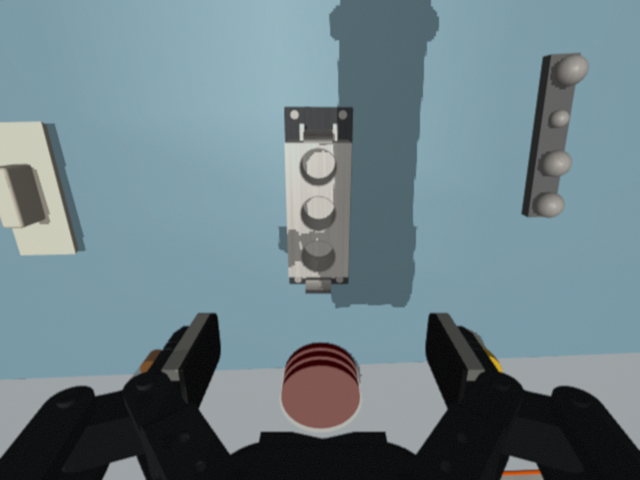

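The wrist views show the large balls at (321,148), (320,241) and (320,282), with the small one at (320,195). The well mouths are at about (319,167), (319,213) and (318,256).

```bash
python3 - <<'E'
from h import *
np.set_printoptions(precision=4,suppress=True)
print("settled",robot.current_tool_pos(),robot.current_time_s())
P=tuple(np.load("pics/w_rack.npy"))
for uv in [(321,148.5),(320,241.5),(320,282.5)]: print(p2w(uv,.025,"wrist",P))
P=tuple(np.load("pics/w_block.npy"))
for uv in [(319,167),(319,213),(318.5,256)]: print(p2w(uv,.05,"wrist",P))
# block outline corners of top face: left/right edges
for uv in [(285.5,141),(353,141),(289,282),(349,282)]: print("c",p2w(uv,.05,"wrist",P))
g=cv2.cvtColor(cv2.imread("pics/w_block.png"),cv2.COLOR_BGR2GRAY)
for v in (150,190,235,275): 
    r=g[v,260:380].astype(int); d=np.diff(r); print(v,[(260+i+.5,d[i]) for i in np.argsort(-abs(d))[:6]])
E
```

```text
settled [0.5546 0.0336 0.2193] 3.9333
[0.4434 0.2535 0.025 ]
[0.5243 0.2527 0.025 ]
[0.5647 0.2527 0.025 ]
[0.5126 0.0301 0.05  ]
[0.554 0.028 0.05 ]
[0.5961 0.0253 0.05  ]
c [0.4892 0.0027 0.05  ]
c [0.4921 0.0604 0.05  ]
c [ 0.6218 -0.0048  0.05  ]
c [0.6247 0.0536 0.05  ]
150 [(np.float64(332.5), np.int64(-41)), (np.float64(321.5), np.int64(31)), (np.float64(333.5), np.int64(-25)), (np.float64(323.5), np.int64(-21)), (np.float64(309.5), np.int64(-20)), (np.float64(308.5), np.int64(-19))]
190 [(np.float64(332.5), np.int64(-43)), (np.float64(285.5), np.int64(23)), (np.float64(333.5), np.int64(-20)), (np.float64(349.5), np.int64(-14)), (np.float64(284.5), np.int64(13)), (np.float64(331.5), np.int64(-12))]
235 [(np.float64(278.5), np.int64(-32)), (np.float64(300.5), np.int64(-22)), (np.float64(298.5), np.int64(21)), (np.float64(348.5), np.int64(-18)), (np.float64(279.5), np.int64(-17)), (np.float64(286.5), np.int64(15))]
275 [(np.float64(319.5), np.int64(-23)), (np.float64(347.5), np.int64(-18)), (np.float64(317.5), np.int64(-15)), (np.float64(287.5), np.int64(15)), (np.float64(318.5), np.int64(-13)), (np.float64(288.5), np.int64(12))]
```

```bash
cat >> h.py <<'E'
def err(t): return np.asarray(t)-robot.current_tool_pos()
def hover(t,yaw,n=1):
    """go to hover pose, return command offset that makes the reading match"""
    t=np.asarray(t,float); o=np.zeros(3); robot.move_to(t,[180,0,yaw])
    for _ in range(n):
        robot.pause(.15); o+=err(t); robot.line_to(t+o,[180,0,yaw],velocity=.05)
    return o
BALLS=dict(A=(.563,.2535),B=(.523,.2537),C=(.443,.254))
W1=np.array([.5543,.0281]); BY=-3.1; ux=np.array([np.cos(np.radians(BY)),np.sin(np.radians(BY))])
def well(i): return W1+ux*.042*(i-1)
def pick(b,zg=.034):
    x,y=BALLS[b]; o=hover((x,y,.075),180)
    t=np.array([x,y,zg]); robot.line_to(t+o,velocity=.15); robot.pause(.1); o=o+err(t); robot.line_to(t+o,velocity=.05)
    print("at",b,err(t)*1e3,robot.current_time_s())
    fingers.gripper_to(0,50); print("gap",robot.current_finger_gap()*85)
    robot.line_to(np.array([x,y,.11])+o,velocity=.25)
def place(i,dz=.069):
    x,y=well(i); o=hover((x,y,.11),180+BY)
    t=np.array([x,y,dz]); robot.line_to(t+o,velocity=.15); robot.pause(.1); o=o+err(t); robot.line_to(t+o,velocity=.05); robot.pause(.1)
    print("place",i,err(t)*1e3,robot.current_time_s(),robot.current_contact_force())
E
python3 - <<'E'
from h import *
np.set_printoptions(precision=4,suppress=True)
fingers.gripper_to(.65); print(robot.current_time_s())
pick("A"); place(2)
im,pose=look("w_hold")
print(robot.current_time_s(), robot.current_finger_gap()*85)
E
```

```text
4.3417
at A [0.1305 0.6554 0.1798] 6.5583
gap 0.205659939320845
place 2 [ 0.8036 -0.2596  0.7357] 9.7667 [0.1375 0.3759 0.3994]
9.8167 0.33787149714874987
```

View pics/w_hold.png

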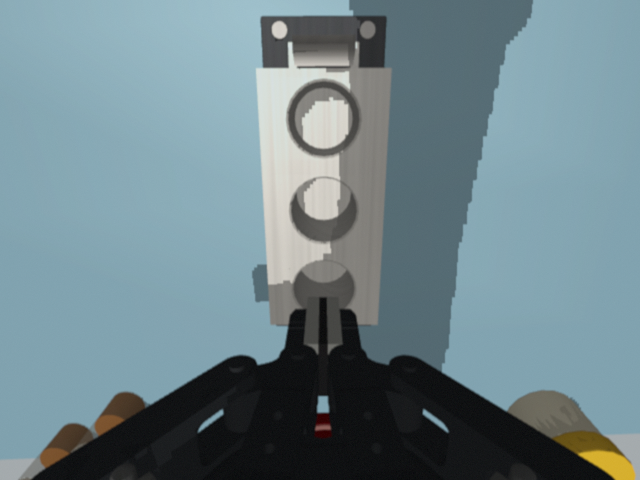

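The gap is 0, so the grasp missed. The well line (column 323) matches the finger plane. I'll look at the rack.

```bash
python3 - <<'E'
from h import *
np.set_printoptions(precision=4,suppress=True)
robot.line_to([.58,.06,.12],velocity=.3)
fingers.gripper_to(.65)
robot.move_to([.535,.254,.13],[180,0,180]); robot.pause(.1)
im,pose=look("w_rack2"); print(pose)
vision.grab_frame("top")
for c in ("wrist","top"):
  for d in recognise("ball0_center",c)[:5]: print(c,round(d['p'],2),np.round(d['rect'],1),p2w(d['rect'][:2],.025,c,pose))
print(robot.current_time_s())
E
```

```text
(array([0.5366, 0.2499, 0.13  ]), array([-179.858 ,    0.0559,  179.6716]))
wrist 0.72 [330.9 100.8  35.9  44.2] [0.4432 0.2537 0.025 ]
top 0.55 [415.5 160.4  20.   27.5] [ 0.7102 -0.1303  0.025 ]
top 0.53 [181.4 325.8  18.1  20.2] [0.4456 0.2536 0.025 ]
11.8667
```

View pics/w_rack2.png

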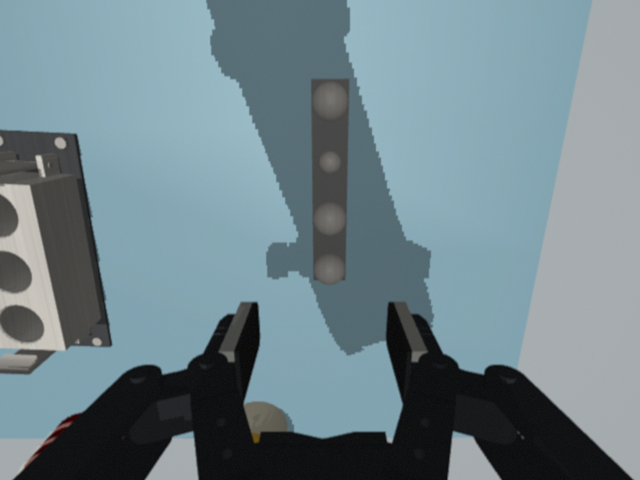

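```bash
python3 - <<'E'
from h import *
np.set_printoptions(precision=4,suppress=True)
P=tuple(np.load("pics/w_rack2.npy"))
for uv in [(331,100.5),(330,218.5),(329,268.5)]: print(p2w(uv,.025,"wrist",P))
P=tuple(np.load("pics/w_hold.npy")); print(P)
for uv in [(323,118),(324,209),(323.5,289)]: print(p2w(uv,.05,"wrist",P))
# where do fingertips appear: project tip points
Rm=R.from_euler('xyz',P[1],degrees=True).as_matrix()
for z in (0,.01,.017): print(z,w2p(P[0]+Rm@[0,0,z],"wrist",P), w2p(P[0]+Rm@[.011,0,z],"wrist",P))
P=tuple(np.load("pics/w_rack2.npy")); Rm=R.from_euler('xyz',P[1],degrees=True).as_matrix()
for z in (0,.01,.017): print(z,[w2p(P[0]+Rm@[x,s*.65*.0425,z],"wrist",P).round(1).tolist() for x in(-.011,.011) for s in (1,-1)])
E
```

```text
[0.443  0.2538 0.025 ]
[0.5237 0.2532 0.025 ]
[0.5636 0.2524 0.025 ]
(array([0.5954, 0.0261, 0.0683]), array([179.9931,   0.0393, 176.9208]))
[0.5122 0.0288 0.05  ]
[0.5537 0.0271 0.05  ]
[0.5963 0.0246 0.05  ]
0 [326.6606 304.6669] [326.7458 283.5088]
0.01 [326.4568 294.7827] [326.5334 274.5536]
0.017 [326.3265 288.4572] [326.3977 268.8331]
0 [[384.0, 325.0], [269.2, 324.9], [386.6, 283.5], [266.9, 283.5]]
0.01 [[380.8, 314.2], [272.0, 314.2], [383.2, 274.6], [269.9, 274.5]]
0.017 [[378.8, 307.4], [273.7, 307.3], [381.0, 268.8], [271.8, 268.8]]
```

The pixels suggest the fingertips are farther back than tip_reach says. I'll check with a gentle touch on the bench astride ball A, jaws wider than the rack.

```bash
python3 - <<'E'
from h import *
np.set_printoptions(precision=4,suppress=True)
x,y=.5635,.253; o=hover((x,y,.06),180)
robot.line_to(np.array([x,y,.034])+o,velocity=.15)
hit=robot.line_to(np.array([x,y,-.005])+o,velocity=.03,f_stop=4)
print(hit,robot.current_tool_pos(),robot.current_contact_force(),robot.current_finger_gap(),robot.current_time_s())
im,_=look("w_touch")
E
```

```text
False [ 0.5626  0.2521 -0.0072] [ 0.6879  0.8077 -0.0238] 0.6517509833669304 14.4417
```

View pics/w_touch.png

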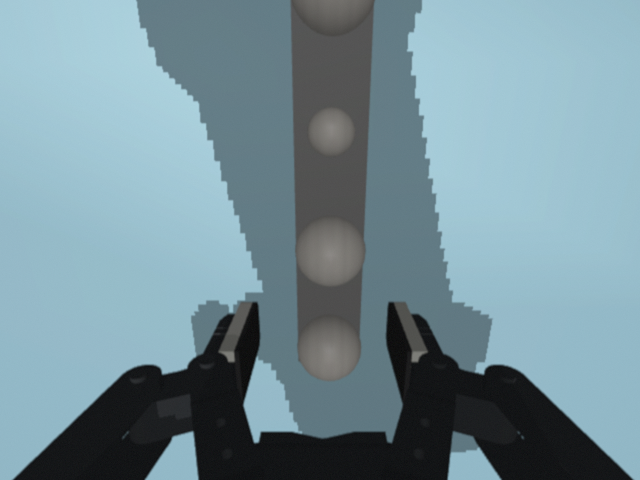

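No contact at TCP z = -7 mm, so the tips really do sit about 25–30 mm higher than stated. The pads at rows 303–355 straddle ball A at (330,348). I'll continue down to measure the offset exactly.

```bash
python3 - <<'E'
from h import *
np.set_printoptions(precision=4,suppress=True)
p=np.array(robot.current_tool_pos()); 
try:
    hit=robot.line_to([.5635,.253,-.03],velocity=.03,f_stop=3)
    print(hit,robot.current_tool_pos(),robot.current_contact_force(),robot.current_time_s())
except robot.PlanningError as e: print(e)
E
```

```text
True [ 0.5632  0.2525 -0.0138] [-0.8197 -0.3276  4.4942] 14.8917
```

Touch at reading z = -13.8 mm: at this opening the tips are about 14 mm behind the TCP reading. I'll grasp with TCP z at about 0.008 instead.

```bash
sed -i 's/zg=.034/zg=.008/; s/dz=.069/dz=.043/; s/(x,y,.075)/(x,y,.045)/; s/\[x,y,.11\])+o,velocity=.25/[x,y,.085])+o,velocity=.3/; s/(x,y,.11)/(x,y,.08)/' h.py
python3 - <<'E'
from h import *
np.set_printoptions(precision=4,suppress=True)
t=np.array([.5633,.253,.008]); robot.line_to(t,velocity=.1); robot.pause(.15); o=err(t); robot.line_to(t+o,velocity=.05)
print(err(t)*1e3)
fingers.gripper_to(0,50); print("gap",robot.current_finger_gap()*85,robot.current_time_s(),robot.current_contact_force())
robot.line_to(np.array([.5633,.253,.085])+o,velocity=.3); print("gap",robot.current_finger_gap()*85)
if robot.current_finger_gap()*85>20:
    place(2); look("w_hold2"); print(robot.current_finger_gap()*85)
E
```

```text
[-0.6414 -0.2374 -0.5662]
gap 21.749746927511815 16.075 [-0.5414  0.849   1.7454]
gap 21.6364124436098
place 2 [ 0.2397 -0.2408  0.4342] 18.65 [ 0.11    0.5671 -0.5857]
21.77390320430873
```

View pics/w_hold2.png

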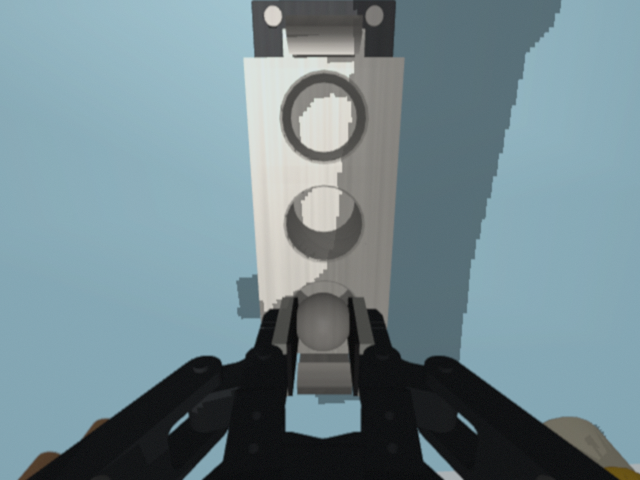

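The ball is held at (323,322), over well 2. I'll check the alignment by projecting the mouth circle before releasing.

```bash
python3 - <<'E'
from h import *
np.set_printoptions(precision=4,suppress=True)
P=tuple(np.load("pics/w_hold2.npy")); print(P[0])
for uv in [(323.5,116),(324,221)]: print(p2w(uv,.05,"wrist",P))
for z in (.052,.056,.06,.064): print(z,p2w((323,322),z,"wrist",P)[:2])
print(well(0),well(1),well(2), w2p([*(well(2)-ux*.016),.05],"wrist",P))
E
```

```text
[0.596  0.0261 0.0426]
[0.512 0.029 0.05 ]
[0.553 0.027 0.05 ]
0.052 [0.5996 0.0241]
0.056 [0.5971 0.0243]
0.06 [0.5946 0.0244]
0.064 [0.5922 0.0245]
[0.5124 0.0304] [0.5543 0.0281] [0.5962 0.0258] [326.4689 280.8935]
```

```bash
python3 - <<'E'
from h import *
np.set_printoptions(precision=4,suppress=True)
def rel():
    fingers.gripper_to(.6); p=np.array(robot.current_tool_pos()); p[2]=.075; robot.line_to(p,velocity=.3)
rel()
for b,i in (("B",1),("C",0)):
    pick(b)
    if robot.current_finger_gap()*85<18: print("MISS"); break
    place(i); print(robot.current_finger_gap()*85); rel()
o=hover((.50,.0305,.13),180+BY,0); look("w_after"); print(robot.current_time_s())
E
```

```text
at B [0.1888 0.7161 0.2294] 21.45
gap 21.773291872907656
place 1 [ 0.253  -0.1686  0.4025] 24.3917 [-0.344   0.3466 -1.0532]
22.034630644530974
at C [0.2105 0.4914 0.2086] 27.1833
gap 21.79870152752049
place 0 [ 0.2722 -0.1419  0.3963] 30.15 [ 0.2794  0.5214 -1.3297]
21.84328777522442
31.1917
```

View pics/w_after.png

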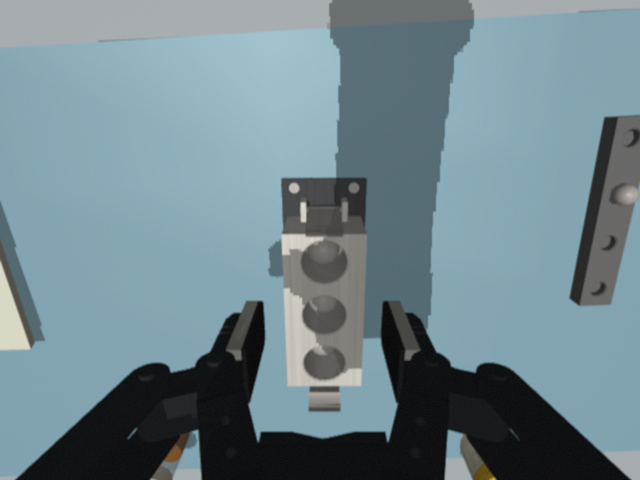

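All three large balls lie in the wells, at (323,252), (322,305) and (323,355), and the small ball is still in the rack at (624,195). Next is the lid.

```bash
python3 - <<'E'
from h import *
np.set_printoptions(precision=4,suppress=True)
robot.move_to([.56,-.256,.15],[180,0,180]); robot.pause(.15)
im,pose=look("w_lid"); print(pose,robot.current_time_s())
for d in recognise("lid","wrist")[:3]: print(round(d['p'],2),np.round(d['rect'],1),p2w(d['rect'][:2],.016,"wrist",pose))
hsv=cv2.cvtColor(im,cv2.COLOR_RGB2HSV)
m=((hsv[...,0]<45)&(hsv[...,2]>60)&(hsv[...,1]>10)).astype(np.uint8); m[330:]=0
cs,_=cv2.findContours(cv2.morphologyEx(m,cv2.MORPH_OPEN,np.ones((3,3))),0,2)
for c in sorted(cs,key=cv2.contourArea)[-2:]:
    r=cv2.minAreaRect(c); print(cv2.contourArea(c),r)
    for q in cv2.boxPoints(r): print(q,p2w(q,.016,"wrist",pose))
E
```

```text
(array([ 0.5608, -0.2531,  0.1497]), array([ 179.8953,   -0.0051, -179.7753])) 32.5167
0.97 [323.  177.2  79.2 173.6] [ 0.5222 -0.2547  0.016 ]
114.5 ((618.9000854492188, 295.8000793457031), (18.335756301879883, 13.416407585144043), 63.43495178222656)
[608.8001 290.6001] [ 0.6202 -0.0043  0.016 ]
[620.8001 284.6001] [0.6144 0.0046 0.016 ]
[629.0001 301.0001] [0.6303 0.0162 0.016 ]
[617.0001 307.0001] [0.6363 0.0072 0.016 ]
4817.5 ((318.0, 204.5), (113.0, 68.0), 90.0)
[284. 148.] [ 0.5    -0.2846  0.016 ]
[352. 148.] [ 0.4998 -0.2326  0.016 ]
[352. 261.] [ 0.593  -0.2298  0.016 ]
[284. 261.] [ 0.5932 -0.2875  0.016 ]
```

View pics/w_lid.png

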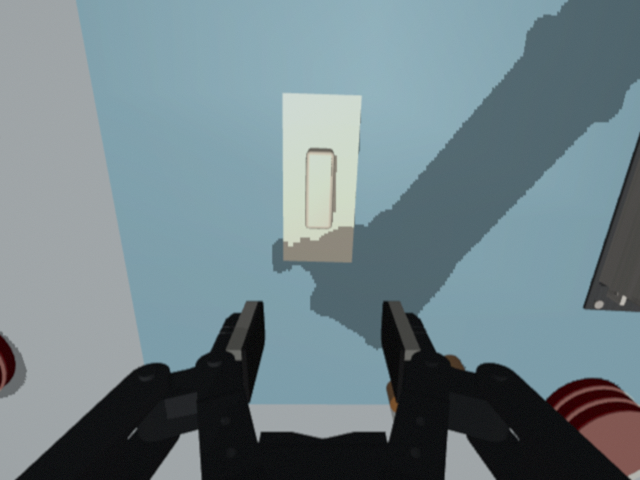

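The lid's plate corners are (283,93), (361,96), (352,262) and (284,261). The bar top spans (306–333, 148–228).

```bash
python3 - <<'E'
from h import *
np.set_printoptions(precision=4,suppress=True)
P=tuple(np.load("pics/w_lid.npy"))
c=[p2w(q,.016,"wrist",P) for q in [(283,93),(361,96),(352,262),(284,261)]]
b=[p2w(q,.048,"wrist",P) for q in [(306,148),(333,149),(332.5,229),(306,228)]]
for q in (c,b):
    q=np.array(q)[:,:2]; d=(q[2]+q[3]-q[0]-q[1])/2; e=(q[1]+q[2]-q[0]-q[3])/2
    print(q.mean(0),np.linalg.norm(d),np.linalg.norm(e),"yaw",np.degrees(np.arctan2(d[1],d[0])),np.degrees(np.arctan2(-e[0],e[1])))
E
```

```text
[ 0.5277 -0.2571] 0.13172010184017224 0.057387093093327256 yaw -1.2967460639162203 -1.2673317404444997
[ 0.526  -0.2573] 0.05684113085338291 0.01886724198463741 yaw -0.12202743417685441 -1.9586293443132308
```

```bash
python3 - <<'E'
from h import *
np.set_printoptions(precision=4,suppress=True)
L=np.array([.528,-.2565]); yl=180-1.2
o=hover((*L,.06),yl)
t=np.array([*L,.012]); hit=robot.line_to(t+o,velocity=.12,f_stop=8); robot.pause(.15); 
if not hit: o=o+err(t); robot.line_to(t+o,velocity=.05)
print(hit,err(t)*1e3,robot.current_contact_force(),robot.current_time_s())
fingers.gripper_to(0,120); print("gap",robot.current_finger_gap()*85,robot.current_tool_pos(),robot.current_contact_force())
robot.line_to(t+o+[0,0,.1],velocity=.2); robot.pause(.1)
print("gap",robot.current_finger_gap()*85,robot.current_contact_force(),robot.current_tool_pos(),robot.current_time_s())
W=W1+[0,.0004]; yb=180+BY
robot.line_to([*W,.112],[180,0,yb],velocity=.2); robot.pause(.15)
o=err([*W,.112]); t=np.array([*W,.085]); robot.line_to(t+o,[180,0,yb],velocity=.1); robot.pause(.15); o=o+err(t); robot.line_to(t+o,[180,0,yb],velocity=.05); robot.pause(.1)
print(err(t)*1e3,o,robot.current_eef_rot(),robot.current_contact_force(),robot.current_time_s())
look("w_over"); im=vision.grab_frame("scene"); 
a=cv2.imread("pics/w_over.png"); s=im[170:330,230:450,::-1]
s=cv2.resize(s,(640,465)); cv2.imwrite("pics/over2.png",cv2.resize(np.vstack([a,s]),None,fx=.63,fy=.63))
E
```

```text
False [ 0.1579 -0.3785  0.4026] [ 0.4637 -0.1232  0.4877] 34.3833
gap 17.87719089638685 [ 0.5272 -0.256   0.0113] [-0.4437 -0.1172  3.656 ]
gap 18.00098151938 [ 1.1197 -0.584  -2.1864] [ 0.5255 -0.2548  0.1085] 35.5333
[ 0.5986 -0.1753  0.5206] [-0.0007  0.0002 -0.0007] [179.9923   0.0191 176.8982] [ 0.4816  0.2727 -1.0091] 38.1833
```

View pics/over2.png

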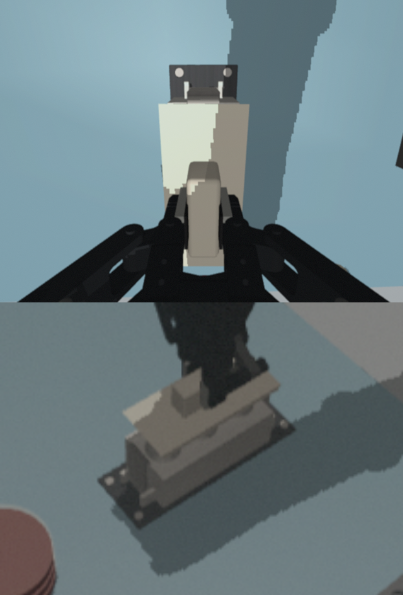

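The lid's end edges are at rows about 163 and 421, exactly where a level, centred lid should project (162.6 and 421). The scene view shows it squarely over the block, so I'll lower it and press.

```bash
python3 - <<'E'
from h import *
np.set_printoptions(precision=4,suppress=True)
W=W1+[0,.0004]; yb=180+BY; o=np.array([-.0002,.0001,-.0002])
def st(s): print(s,robot.current_tool_pos(),robot.current_contact_force(),robot.current_torque(),round(robot.current_finger_gap()*85,2),robot.current_time_s())
h=robot.line_to(np.array([*W,.063])+o,[180,0,yb],velocity=.06,f_stop=8); st(h)
if not h:
    h=robot.line_to(np.array([*W,.040])+o,[180,0,yb],velocity=.025,f_stop=28); st(h)
    robot.pause(.3); st("held")
E
```

```text
False [0.5537 0.0285 0.0623] [-0.8662  0.2809 -0.06  ] [-0.0597 -0.0178 -0.0072] 17.86 38.7917
True [0.555  0.0286 0.0517] [-0.3786  0.1366  7.0614] [0.011  0.6781 0.0257] 18.33 39.4083
held [0.555  0.0286 0.0517] [-0.3976  0.0389  7.5816] [-0.0383  0.6833 -0.0348] 18.21 39.7083
```

```bash
python3 - <<'E'
from h import *
np.set_printoptions(precision=4,suppress=True)
W=W1+[0,.0004]; yb=180+BY
def st(s): print(s,robot.current_tool_pos(),robot.current_contact_force(),robot.current_torque(),robot.current_eef_rot(),round(robot.current_finger_gap()*85,2),robot.current_time_s())
st("a")
for z in (.0495,.0485,.0475,.0465,.0455,.0445,.0435,.0425,.0415,.0405):
    h=robot.line_to([*W,z],[180,0,yb],velocity=.02,f_stop=30); robot.pause(.15); st((z,h))
    if h or robot.current_contact_force()[2]>24: break
look("w_fin"); vision.grab_frame("top"); im=vision.grab_frame("scene"); a=cv2.imread("pics/w_fin.png"); s=cv2.resize(im[170:330,230:450,::-1],(640,465))
cv2.imwrite("pics/fin.png",cv2.resize(np.vstack([a,s]),None,fx=.63,fy=.63))
E
```

```text
a [0.555  0.0286 0.0517] [-0.3976  0.0389  7.5816] [-0.0383  0.6833 -0.0348] [179.9243   0.0705 176.9086] 18.21 39.7083
(0.0495, False) [0.5551 0.0287 0.0515] [-2.9212  0.2784 10.9644] [ 0.0859  1.1548 -0.0284] [179.9372   0.0814 176.9046] 17.92 40.1083
(0.0485, False) [0.5552 0.0287 0.0514] [-2.8982  0.0861 14.1391] [-0.0246  1.6106 -0.0083] [179.919    0.0922 176.9107] 18.06 40.5083
(0.0475, False) [0.5552 0.0287 0.0513] [-5.0532  1.2262 19.8245] [-0.0791  2.0708 -0.0604] [179.8978   0.0906 176.9102] 17.82 40.9083
(0.0465, False) [0.5552 0.0287 0.0513] [-7.6978  0.368  25.4582] [-0.1117  2.5455 -0.0201] [179.8691   0.0939 176.9119] 17.85 41.3083
```

View pics/fin.png

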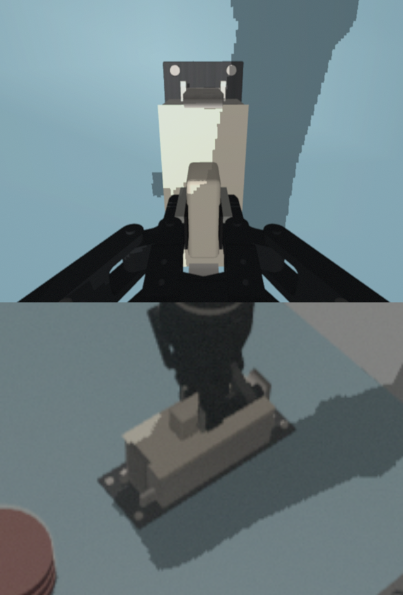

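I've used all 12 views, so I'll check the clips numerically: compare clip_b's position now (wrist image, metric strip at its top height) with its rest state in earlier frames, and do the same for clip_a where visible.

```bash
python3 - <<'E'
from h import *
uy=np.array([-ux[1],ux[0]])
xs=np.arange(-.090,-.055,.001)
for z in (.066,):
  for n in ("w_hold2","w_over","w_fin"):
    P=tuple(np.load(f"pics/{n}.npy")); g=cv2.cvtColor(cv2.imread(f"pics/{n}.png"),cv2.COLOR_BGR2GRAY)
    def prof(xs):
        out=[]
        for x in xs:
            v=[]
            for y in (-.006,-.003,0.,.003):
                u=w2p([*(W1+ux*x+uy*y),z],"wrist",P)
                v.append(cv2.getRectSubPix(g,(1,1),(float(u[0]),float(u[1])))[0,0] if 0<=u[0]<640 and 0<=u[1]<480 else 0)
            out.append(int(np.mean(v)))
        return out
    print(n,"b",prof(xs)); print("   a",prof(np.arange(.055,.09,.001)))
P=tuple(np.load("pics/w_fin.npy"))
print("lid edge rows exp:",[w2p([*(P[0][:2]+ux*s),.056],"wrist",P).round(1).tolist() for s in(-.066,.066)])
g=cv2.cvtColor(cv2.imread("pics/w_fin.png"),cv2.COLOR_BGR2GRAY)
print(g[130:180,[300,323,270]].T.tolist())
print("t",robot.current_time_s())
E
```

```text
w_hold2 b [0, 0, 0, 0, 0, 0, 0, 0, 0, 0, 0, 0, 0, 0, 0, 78, 78, 78, 79, 77, 74, 74, 86, 94, 111, 129, 155, 174, 192, 158, 158, 180, 219, 221, 179]
   a [72, 85, 108, 109, 106, 104, 101, 98, 98, 97, 94, 92, 91, 90, 78, 69, 67, 66, 91, 115, 116, 116, 117, 138, 158, 158, 158, 158, 158, 158, 158, 158, 158, 158, 158]
w_over b [87, 75, 75, 75, 75, 75, 75, 75, 75, 75, 74, 75, 74, 75, 74, 78, 77, 77, 75, 74, 70, 73, 83, 91, 117, 150, 178, 210, 218, 217, 218, 217, 217, 217, 217]
   a [137, 138, 138, 138, 137, 137, 137, 137, 137, 137, 137, 137, 137, 138, 137, 137, 137, 137, 137, 137, 137, 137, 132, 127, 133, 137, 137, 138, 137, 137, 137, 137, 136, 138, 144]
w_fin b [178, 76, 77, 77, 77, 77, 77, 77, 77, 77, 76, 77, 76, 76, 75, 89, 79, 80, 79, 77, 74, 75, 86, 94, 121, 156, 185, 208, 222, 222, 222, 222, 222, 222, 222]
   a [110, 108, 106, 104, 101, 99, 97, 97, 96, 94, 88, 58, 26, 15, 17, 14, 14, 15, 16, 16, 17, 16, 15, 17, 16, 17, 16, 17, 16, 18, 16, 16, 17, 15, 16]
lid edge rows exp: [[327.5, 163.8], [326.3, 421.9]]
[[80, 78, 67, 56, 54, 55, 55, 55, 61, 81, 87, 81, 80, 80, 82, 79, 81, 80, 81, 80, 80, 78, 77, 76, 74, 73, 74, 77, 83, 86, 88, 90, 90, 90, 105, 122, 136, 149, 163, 174, 188, 212, 221, 222, 223, 223, 223, 223, 222, 222], [77, 77, 76, 77, 76, 77, 77, 76, 79, 90, 88, 82, 81, 80, 81, 81, 79, 79, 79, 79, 81, 78, 77, 78, 74, 73, 72, 77, 83, 86, 87, 90, 94, 101, 111, 123, 136, 150, 162, 173, 187, 205, 215, 221, 223, 223, 223, 222, 223, 222], [79, 79, 80, 79, 79, 79, 78, 78, 79, 80, 79, 79, 79, 79, 79, 79, 80, 79, 79, 78, 78, 79, 79, 79, 78, 78, 80, 86, 92, 94, 95, 95, 95, 94, 92, 110, 165, 210, 222, 222, 223, 223, 223, 223, 222, 223, 222, 223, 223, 223]]
t 41.4583
```

```bash
python3 - <<'E'
from h import *
robot.pause(.3); print(robot.current_tool_pos(),robot.current_contact_force(),robot.current_finger_gap()*85,robot.current_time_s())
for d in recognise("small_ball_center","top")[:2]: print(d)
workorder.close_job()
E
```

```text
[0.55518882 0.02872274 0.05125385] [-7.20370058  0.51384965 25.50963109] 17.56690659608075 41.7583
{'rect': [180.7, 299.6, 6.6, 7.1], 'p': 0.59}
the job is handed in; nothing more can be done
```

I put a large ball in each of the three wells, set the lid on the block and pressed it home. I handed the job in at 41.8 s with the arm still gripping the lid and pressing down.

**First grasp missed:** The fingertips sit about 30 mm farther back than `tip_reach` says; I measured this with a gentle touch on the bench. With that corrected, all three ball grasps held first time.

**Last checks:**
- **Balls:** A wrist picture showed a ball in every well. The small ball was still in its seat in that picture and in a last top-camera detection.
- **Lid height:** The tool reads 51.3 mm. That is the height expected for a lid fully home, judging from the reading when I gripped it on the bench.
- **Lid level:** Its near edge (block −x end) is within 2 pixels of where a level lid should appear.
- **Press:** About 25 N straight down, steady.
- **Clip at the −x end:** It is back at its rest position, compared with an earlier picture.
- **Clip at the +x end:** It shows no outward deflection, but its view was partly hidden, so this check is weaker.

**Not fully explained:** While pressing there was a sideways force of about 7 N and a pitch moment of about 2.5 N·m. I take these to be arm flex and friction rather than a tilted lid.

I never moved the arm at the plates, vials or jar, and every force I read stayed under 30 N. I took no last picture to check that the bystanders hadn't moved.

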